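# Show a learner which tools go in which cup

### The job

Show a learner at the bench what to put away where, by pointing down with the fingertips and touching nothing: first at the middle of the handle of the yellow screwdriver, then at the pivot of the pliers, then at the mouth of the blue cup that both belong in. Each time hold the fingertips still just above the thing, a few centimetres clear of it, for about two seconds, and finish while still pointing at the blue cup. On the way never come down over the red screwdriver or the red cup, which would mislead the learner, and leave everything lying as it is.

Things in the scene. Friction and masses are not known exactly. Their poses are not given: they have to be found in the camera images.
- yellow_driver: Screwdriver with a yellow handle and a steel blade, loose, lying flat on the bench, 161 mm long. Origin: on its underside, at mid-length. The handle runs along its +y from 0 to 80 mm, 20 mm thick; the thin blade along its -y.
- yellow_handle (a point): Top of the yellow handle at the middle of its length, 20 mm above the bench, 40 mm along the screwdriver's +y from its origin.
- red_driver: Screwdriver with a red handle, loose, lying flat, 195 mm long, handle 24 mm thick along its +y. Not to be pointed at.
- red_handle (a point): Top of the red handle at the middle of its length, 24 mm above the bench.
- pliers: Combination pliers with two red dipped handles, loose, lying flat, 166 mm long, 53 mm wide over the handles, 19 mm high. Origin: on the underside, at mid-length. Handles along its +y, steel jaws along its -y.
- pliers_pivot (a point): Top of the pliers at their pivot, 19 mm above the bench, 10 mm from the origin towards the jaws.
- blue_cup: Empty blue plastic cup, loose and light (12 g), upright, 92 mm high, mouth 76 mm wide. Origin: centre of its underside.
- blue_mouth (a point): Centre of the blue cup's mouth, level with its rim, 92 mm above the bench.
- red_cup: Red plastic cup of the same size, loose and light, upright. Not to be pointed at. It may stand left or right of the blue one.
- red_mouth (a point): Centre of the red cup's mouth, level with its rim, 92 mm above the bench.
- tin: Shut red pressed tin, loose, 81 x 109 mm and 33 mm high, in the same row as the tools. Bystander; any of the four may lie on either side of the low wooden batten that runs away from the robot.
There are look-alikes about, which are no part of the job. There is more than one size of the blue_cup; the job needs the smaller.

How it is judged:
By the outcome, as a careful person would: the job done as asked, in the order asked, and still so for the second after the job is handed in, with the robot touching nothing.
It also fails if it takes over 53 s, if anything falls off the work surface, if the arm or the gripper's body presses on something with over 40 N, if the wrist force passes 120 N, or if a joint passes its speed limit or range.

### The arm

A 6-joint arm with a two-finger parallel gripper is mounted at the origin on the work surface; the furniture and walls round the work are solid. World frame = base frame: x ahead of the robot, y to its left, z up, the work surface at z = 0. Lengths are in mm, angles in rad, forces in N, time in s.
With the tool pointing down it reaches from about 275 to 1000 mm from the base axis. Payload 8.4 kg.
Tool frame: the origin (TCP) lies midway between the tips of the shut fingers; the grasp point (between the pads) lies 19 mm behind it; z points along the fingers, y is the direction in which the jaws open and shut (so a half turn about z gives the same grasp; the last joint's range is limited). The gripper opens to 85 mm and grips with 20 to 120 N. Pads are 22 mm wide; open, the fingers measure 114 mm over their backs; the gripper's body (76 mm by 85 mm) begins 54 mm behind the grasp point. The pads swing forward as they close: fully open they stand 13 mm farther back than shut.
Start: joints at [1.263, 0.353, 1.633, -0, 1.155, -0.002], TCP at [188.159, 596.007, 231.281] pointing down, gripper open.
Joint ranges: [-2.63, 2.63], [-0.92, 2.1], [0.06, 2.66], [-1.3, 4.44], [0, 2.69], [-3.02, 3.02]. Speed limits (rad/s): [2.22, 2.22, 2.79, 3.14, 3.14, 3.14].

### API

Orientations are given as a unit quaternion [w, x, y, z].
In Python, from plant import state, grab_frame, camera_params, finish_job gives the robot as it stands.
- The arm moves only by the tool arm_command, never from a script. Its argument "moves" is a list of rows, each a list of 7 numbers: the shift along the tool's x, y, z in m, then the turn, a rotation vector about the tool's x, y, z in rad, then the finger opening in m, from 0 to 0.0854. In form: [[x, y, z, ax, ay, az, fingers], ...]. A call has exactly 10 rows; each row shifts and turns the pose as measured when the row begins, along the tool's axes as they then stand; what a row does not reach is not made up. A row lasts 1/8 s, in which the tool goes at most 62.5 mm and 10.7 degrees, less where a joint would pass 70% of its speed; a pose out of reach is approached as far as the arm can. A call with a gripper value outside its range is refused whole. The fingers move at their own pace and stop on an object; "grip_force" is the grip in N (left out, the last holds). Time passes only in rows, so rows that do not move let the fingers close, or fill a call up. It gives the time, the measured TCP pose, the force and the opening at its end, in the units of the state.
- state(): the state, without advancing time (a new reading comes with each control period).
- grab_frame(name): name is "scene" or "top" or "wrist"; returns the picture (420x560x3 uint8, red, green, blue); there is no depth.
- camera_params(name): a dict with "vfov" (degrees; the focal length in pixels is half the picture's height over the tangent of half this angle, whatever the lens; pixels are square), "cx", "cy" (the principal point, pixels), "world_from_camera" (4x4, takes a point from camera to world coordinates); the wrist camera has in their place "tool_from_camera" (4x4, takes a point from camera to tool coordinates, whose origin is the TCP and whose axes are the flange's). Camera axes: x right, y down, z forward; pixel columns grow to the right and rows downward; lengths in mm; the calibration is good to about 2 mm. A picture is of the moment at which its call begins: read the wrist's pose just before it. camera_params takes no time and is no camera call.
- finish_job(): hands the job in, once; it reports no verdict.
The state is a dict: "time_s": time; "qpos": joint angles; "joint_velocities": joint speeds; "tau": joint torques, N m; "position": TCP position; "tool_rot": TCP orientation; "contact_force": force on the tool from outside, world axes, zero at the start; "wrist_torque": the same for the moment, N m; "grip_width": finger opening in mm.
Only numpy, scipy, OpenCV 4.12 (cv2) and the standard library are available. Lean on these libraries where they do the work, as an engineer would, in place of code of your own. Each camera call takes 0.05 s, during which the arm holds its last target.

## Working session

There is one attempt and no reset: what is moved stays moved. The work goes in short steps, Python scripts to look and compute and a tool call to move; the robot and the scene stay as the last step left them, time stands still between calls to the robot, and variables do not carry over. Pictures are saved under pics/ and viewed, and the job is handed in when it is done.

Besides the shell and the picture viewer there is one more tool, called after "Emit:" as name(argument=value, ...), one argument or row to a line, values as JSON. arm_command: Moves the arm, as the interface text tells. Its arguments: {"type":"object","properties":{"moves":{"type":"array","items":{"type":"array","items":{"type":"number"}}},"grip_force":{"type":"number"}},"required":["moves"]}

```bash
mkdir -p pics; python3 - <<'E'
from plant import *
import cv2
s=state();print(s['time_s'],s['position'],s['tool_rot'],s['grip_width'])
for n in("scene","top"):
    f=grab_frame(n);cv2.imwrite(f"pics/{n}0.png",cv2.resize(f[:,:,::-1],(800,600),interpolation=cv2.INTER_CUBIC));c=camera_params(n);print(n,c)
print(camera_params("wrist"))
E
```

```text
0.0 [187.98490044 595.5034475  230.51088277] [-1.17967257e-04  1.52283958e-01  9.88336486e-01 -7.56850117e-04] 85.58653855386028
scene {'vfov': 50.18258249170909, 'cx': 284.2723009678043, 'cy': 206.33184666843576, 'world_from_camera': array([[-4.93382750e-01,  7.16730820e-01, -4.92818825e-01,
         1.03694283e+03],
       [ 8.69749108e-01,  3.99690706e-01, -2.89454364e-01,
         3.66476260e+02],
       [-1.04857595e-02, -5.71440524e-01, -8.20576491e-01,
         9.29015127e+02],
       [ 0.00000000e+00,  0.00000000e+00,  0.00000000e+00,
         1.00000000e+00]])}
top {'vfov': 55.64392474194298, 'cx': 271.2494210044279, 'cy': 208.31835806417484, 'world_from_camera': array([[-1.49618050e-03, -9.83276284e-01,  1.82114005e-01,
         3.85999526e+02],
       [-9.99718261e-01, -2.84332809e-03, -2.35651072e-02,
         6.63011565e+01],
       [ 2.36888209e-02, -1.82097954e-01, -9.82995002e-01,
         9.55552714e+02],
       [ 0.00000000e+00,  0.00000000e+00,  0.00000000e+00,
         1.00000000e+00]])}
{'vfov': 60.128900467163255, 'cx': 279.05150831641214, 'cy': 207.64921753821338, 'tool_from_camera': array([[ 7.01071315e-04, -9.65661793e-01, -2.59801481e-01,
         6.58154215e+01],
       [ 9.99999099e-01,  9.74361559e-04, -9.23139643e-04,
        -6.29106307e-01],
       [ 1.14458126e-03, -2.59800600e-01,  9.65661606e-01,
        -1.41390986e+02],
       [ 0.00000000e+00,  0.00000000e+00,  0.00000000e+00,
         1.00000000e+00]])}
```

View pics/scene0.png

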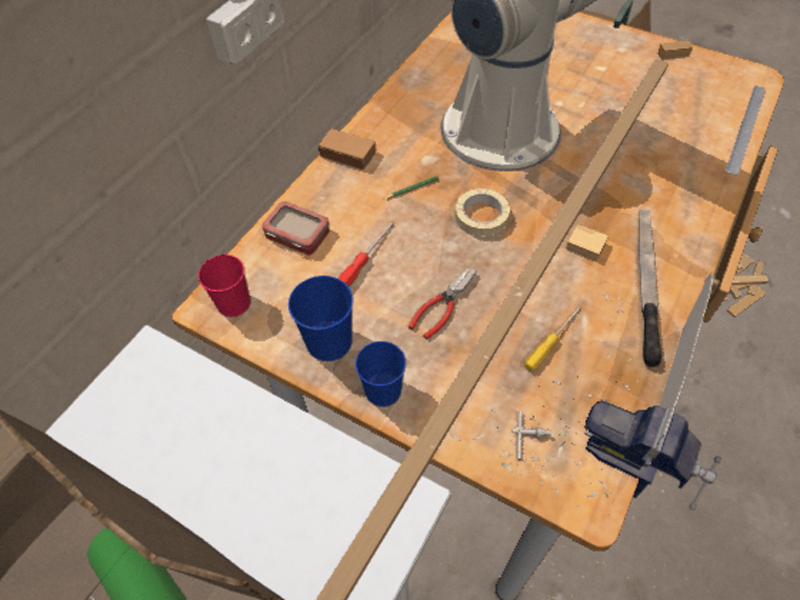

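View pics/top0.png

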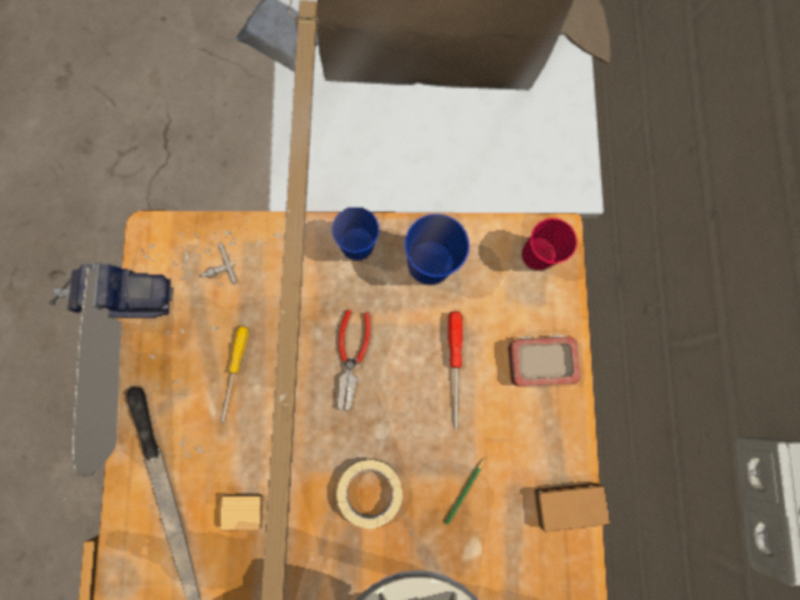

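Scene: yellow driver handle at top (239,350), red driver at (456,340), pliers pivot at (349,363). Candidates for the blue cup are the small cup at (356,222) and the large one at (437,240); the red cup is at (552,240). I'll check with close crops.

```bash
cat > h.py <<'E'
import numpy as np
from plant import *
def px2w(n,u,v,z,full=True):
    c=camera_params(n)
    if full:u,v=u*.7,v*.7   # 800x600 -> 560x420
    f=210/np.tan(np.radians(c['vfov']/2));T=c['world_from_camera']
    d=T[:3,:3]@np.array([(u-c['cx'])/f,(v-c['cy'])/f,1]);o=T[:3,3]
    return o+d*(z-o[2])/d[2]
E
python3 - <<'E'
from h import *
import cv2
a=cv2.imread('pics/top0.png');b=cv2.imread('pics/scene0.png')
cv2.imwrite('pics/c1.png',cv2.resize(a[190:440,200:500],(780,650),interpolation=cv2.INTER_CUBIC)[:600])
cv2.imwrite('pics/c2.png',cv2.resize(b[250:490,280:600],(800,600),interpolation=cv2.INTER_CUBIC))
for n,u,v,z in [("top",239,350,20),("scene",543,352,20),("top",349,363,19),("scene",454,292,19),("top",356,222,92),("scene",381,360,92),("top",437,235,120),("top",552,237,92),("top",455,340,24),("top",95,270,100),("top",85,470,100),("scene",710,280,100),("scene",650,455,100)]:
    print(n,u,v,px2w(n,u,v,z).round())
E
```

```text
top 239 350 [471. 287.  20.]
scene 543 352 [481. 296.  20.]
top 349 363 [450. 107.  19.]
scene 454 292 [445. 115.  19.]
top 356 222 [667.  95.  92.]
scene 381 360 [655.  97.  92.]
top 437 235 [638. -30. 120.]
top 552 237 [ 645. -216.   92.]
top 455 340 [488. -67.  24.]
top 95 270 [586. 492. 100.]
top 85 470 [292. 480. 100.]
scene 710 280 [278. 483. 100.]
scene 650 455 [607. 488. 100.]
```

View pics/c1.png

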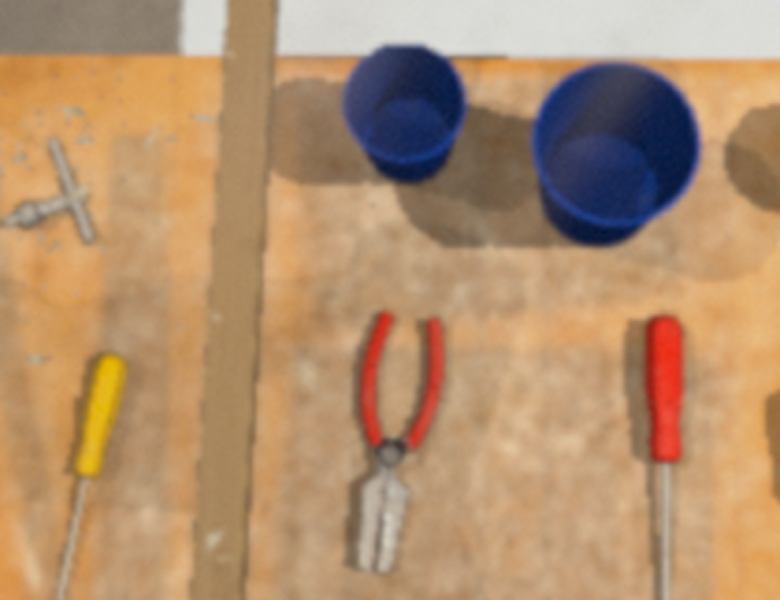

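View pics/c2.png

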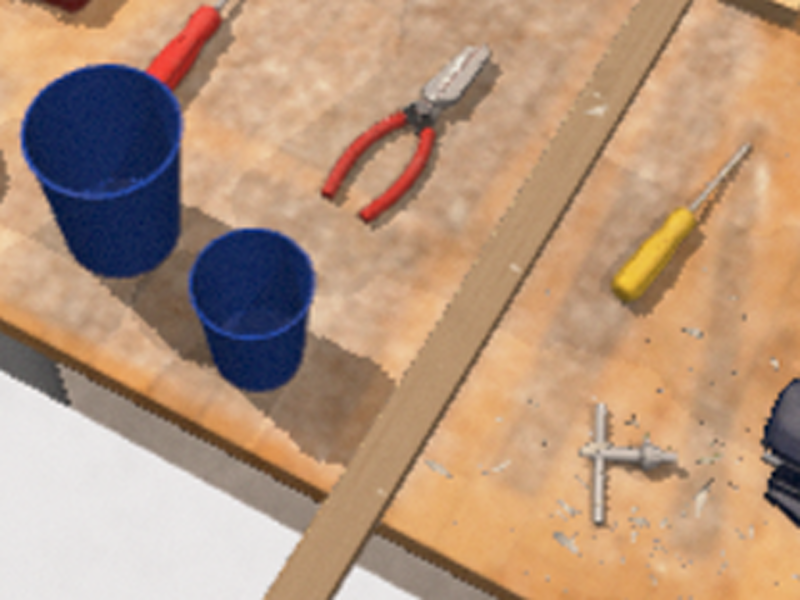

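```bash
python3 - <<'E'
from h import *
for n,u,v,z in [("top",238.8,348.8,15),("scene",541,351,15),("top",350.4,364.2,19),("scene",448,297,19),("top",355.8,230,92),("scene",380.8,363.6,92),("top",436.5,246,120),("scene",321,302,120),("top",242,327,10),("top",223,420,5),("top",236,370,10)]:
    print(n,u,v,px2w(n,u,v,z).round())
E
```

```text
top 238.8 348.8 [474. 289.  15.]
scene 541 351 [478. 292.  15.]
top 350.4 364.2 [448. 105.  19.]
scene 448 297 [459. 111.  19.]
top 355.8 230 [654.  95.  92.]
scene 380.8 363.6 [661. 100.  92.]
top 436.5 246 [621. -29. 120.]
scene 321 302 [626. -26. 120.]
top 242 327 [511. 286.  10.]
top 223 420 [359. 311.   5.]
top 236 370 [439. 293.  10.]
```

Emit:
arm_command(
  moves=[
    [-0.037, -0.021, 0, 0, 0, 0, 0],
    [-0.037, -0.021, 0, 0, 0, 0, 0],
    [-0.037, -0.021, 0, 0, 0, 0, 0],
    [-0.037, -0.021, 0, 0, 0, 0, 0],
    [-0.037, -0.021, 0, 0, 0, 0, 0],
    [-0.037, -0.021, 0, 0, 0, 0, 0],
    [-0.037, -0.021, 0, 0, 0, 0, 0],
    [-0.037, -0.021, 0, 0, 0, 0, 0],
    [-0.037, -0.021, 0, 0, 0, 0, 0],
    [-0.03, -0.018, 0, 0, 0, 0, 0],
  ],
)

```text
time_s: 1.35
position: [477.8, 280.0, 227.8]
tool_rot: [-0.001, 0.15, 0.989, -0.003]
contact_force: [-1.5, 0.3, 0.3]
grip_width: -0.1
```

```bash
cat >> h.py <<'E'
import cv2
from scipy.spatial.transform import Rotation as R
def wpose(s):
    q=s['tool_rot'];T=np.eye(4);T[:3,:3]=R.from_quat([q[1],q[2],q[3],q[0]]).as_matrix();T[:3,3]=s['position'];return T
def wsnap(name):
    s=state();T=wpose(s);f=grab_frame('wrist');cv2.imwrite(name,cv2.resize(f[:,:,::-1],(800,600),interpolation=cv2.INTER_CUBIC));np.save('lastT.npy',T)
    print(s['time_s'],s['position'].round(1),s['tool_rot'].round(3),s['grip_width'],s['contact_force'])
def wpx(u,v,z):
    c=camera_params('wrist');T=np.load('lastT.npy')@c['tool_from_camera'];f=210/np.tan(np.radians(c['vfov']/2))
    d=T[:3,:3]@np.array([(u*.7-c['cx'])/f,(v*.7-c['cy'])/f,1]);o=T[:3,3];return (o+d*(z-o[2])/d[2]).round(1)
def togo(x,y,z):
    T=wpose(state());print('tool shift',(T[:3,:3].T@(np.array([x,y,z])-T[:3,3])).round(1))
E
python3 -c "
from h import *
wsnap('pics/w1.png')"
```

```text
1.35 [477.8 280.  227.8] [-0.001  0.15   0.989 -0.003] -0.11782567008369473 [-1.48725971  0.31711937  0.30328808]
```

View pics/w1.png

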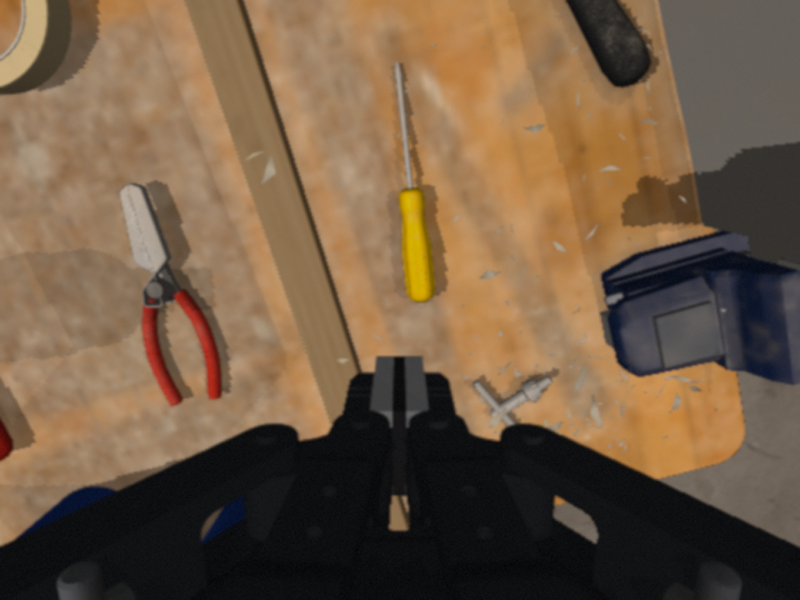

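The wrist picture shows the yellow handle from (411,190) to (421,300), midpoint about (416,244), and the pliers pivot at about (156,291).

```bash
python3 -c "
from h import *
print(wpx(411,190,10),wpx(421,300,10),wpx(416,244,20),wpx(156,291,19))
togo(*wpx(416,244,20)[:2],58)"
```

```text
[436.9 299.2  10. ] [513.3 283.6  10. ] [471.8 292.   20. ] [450.1 108.6  19. ]
tool shift [ 12.1  12.4 169.7]
```

Emit:
arm_command(
  moves=[
    [0.0025, 0.003, 0.02, 0, 0, 0, 0],
    [0.0025, 0.003, 0.02, 0, 0, 0, 0],
    [0.0025, 0.003, 0.02, 0, 0, 0, 0],
    [0.0025, 0.003, 0.02, 0, 0, 0, 0],
    [0, 0, 0.02, 0, 0, 0, 0],
    [0, 0, 0.02, 0, 0, 0, 0],
    [0, 0, 0.02, 0, 0, 0, 0],
    [0, 0, 0.02, 0, 0, 0, 0],
    [0, 0, 0.006, 0, 0, 0, 0],
    [0, 0, 0, 0, 0, 0, 0],
  ],
)

```text
time_s: 2.65
position: [472.4, 290.0, 55.0]
tool_rot: [-0.002, 0.152, 0.988, -0.004]
contact_force: [-0.0, 0.2, 0.0]
grip_width: 0.2
```

```bash
python3 -c "
from h import *
wsnap('pics/w2.png');togo(474,290.5,55)"
```

```text
2.65 [472.4 290.   55. ] [-0.002  0.152  0.988 -0.004] 0.23138540852878944 [-0.01400252  0.19010674  0.03872541]
tool shift [-1.2  0.9  0.3]
```

View pics/w2.png

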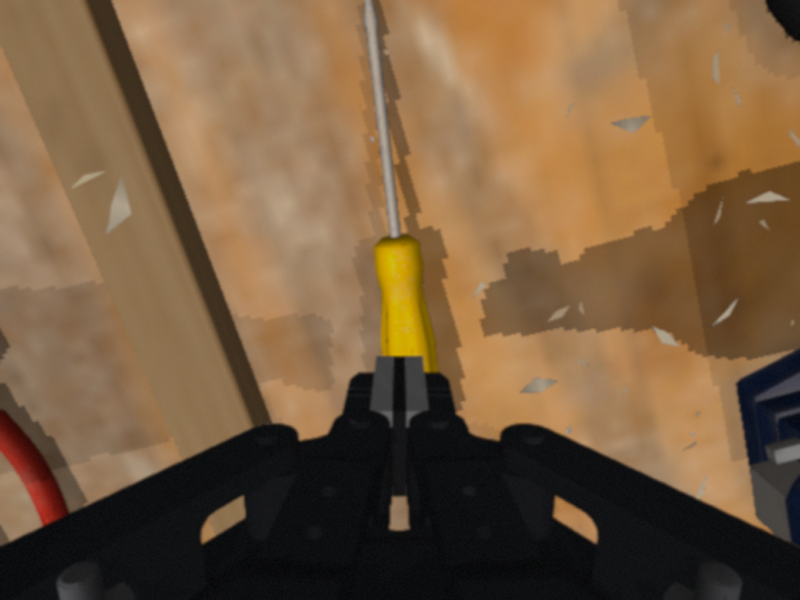

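The fingertips are 35 mm above the handle's middle. Holding for 2.5 s.

Emit:
arm_command(
  moves=[
    [0, 0, 0, 0, 0, 0, 0],
    [0, 0, 0, 0, 0, 0, 0],
    [0, 0, 0, 0, 0, 0, 0],
    [0, 0, 0, 0, 0, 0, 0],
    [0, 0, 0, 0, 0, 0, 0],
    [0, 0, 0, 0, 0, 0, 0],
    [0, 0, 0, 0, 0, 0, 0],
    [0, 0, 0, 0, 0, 0, 0],
    [0, 0, 0, 0, 0, 0, 0],
    [0, 0, 0, 0, 0, 0, 0],
  ],
)

```text
time_s: 3.95
position: [473.7, 290.7, 57.4]
tool_rot: [-0.0, 0.152, 0.988, -0.003]
contact_force: [-0.0, -0.1, -1.1]
grip_width: -0.4
```

Emit:
arm_command(
  moves=[
    [0, 0, 0, 0, 0, 0, 0],
    [0, 0, 0, 0, 0, 0, 0],
    [0, 0, 0, 0, 0, 0, 0],
    [0, 0, 0, 0, 0, 0, 0],
    [0, 0, 0, 0, 0, 0, 0],
    [0, 0, 0, 0, 0, 0, 0],
    [0, 0, 0, 0, 0, 0, 0],
    [0, 0, 0, 0, 0, 0, 0],
    [0, 0, 0, 0, 0, 0, 0],
    [0, 0, 0, 0, 0, 0, 0],
  ],
)

```text
time_s: 5.2
position: [473.7, 290.7, 57.4]
tool_rot: [-0.0, 0.152, 0.988, -0.003]
contact_force: [-0.3, -0.2, 0.1]
grip_width: -0.1
```

```bash
python3 -c "
from h import *
print(state()['time_s'],state()['position'],wpx(397,240,10));togo(450,107.5,54)"
```

```text
5.2 [473.72107546 290.71356028  57.38318414] [436.6 299.3  10. ]
tool shift [ -32.4 -181.9    4.5]
```

Emit:
arm_command(
  moves=[
    [0, 0, -0.04, 0, 0, 0, 0],
    [0, 0, -0.04, 0, 0, 0, 0],
    [0, 0, -0.04, 0, 0, 0, 0],
    [-0.005, -0.03, 0, 0, 0, 0, 0],
    [-0.005, -0.03, 0, 0, 0, 0, 0],
    [-0.005, -0.03, 0, 0, 0, 0, 0],
    [-0.005, -0.03, 0, 0, 0, 0, 0],
    [-0.005, -0.03, 0, 0, 0, 0, 0],
    [-0.005, -0.025, 0, 0, 0, 0, 0],
    [0, 0, 0, 0, 0, 0, 0],
  ],
)

```text
time_s: 6.45
position: [449.4, 111.0, 183.0]
tool_rot: [0.0, 0.151, 0.988, -0.003]
contact_force: [1.3, 0.7, 0.5]
grip_width: -0.2
```

```bash
python3 -c "
from h import *
wsnap('pics/w3.png');togo(450,107.5,54)"
```

```text
6.45 [449.4 111.  183. ] [ 0.     0.151  0.988 -0.003] -0.1685940707908297 [1.29593378 0.67522591 0.52127239]
tool shift [ -1.3  -3.3 129.1]
```

View pics/w3.png

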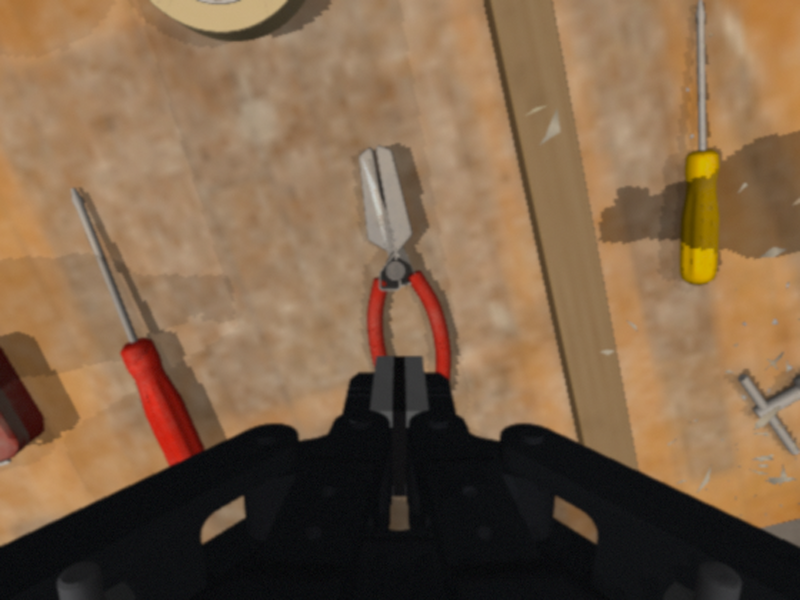

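The pivot rivet is at (397,271), directly ahead of the fingertips in the picture.

```bash
python3 -c "
from h import *
p=wpx(397,271,19);print(p,wpx(374,150,8));togo(*p[:2],56)"
```

```text
[449.1 108.1  19. ] [378.  116.1   8. ]
tool shift [ -0.3  -3.  127.1]
```

Emit:
arm_command(
  moves=[
    [0, -0.002, 0.02, 0, 0, 0, 0],
    [0, -0.001, 0.02, 0, 0, 0, 0],
    [0, 0, 0.02, 0, 0, 0, 0],
    [0, 0, 0.02, 0, 0, 0, 0],
    [0, 0, 0.02, 0, 0, 0, 0],
    [0, 0, 0.02, 0, 0, 0, 0],
    [0, 0, 0.005, 0, 0, 0, 0],
    [0, 0, 0, 0, 0, 0, 0],
    [0, 0, 0, 0, 0, 0, 0],
    [0, 0, 0, 0, 0, 0, 0],
  ],
)

```text
time_s: 7.75
position: [453.7, 116.8, 56.6]
tool_rot: [0.004, 0.149, 0.989, -0.0]
contact_force: [0.1, -0.2, 0.2]
grip_width: 0.0
```

```bash
python3 -c "
from h import *
wsnap('pics/w4.png');togo(449.3,108,54)"
```

```text
7.75 [453.7 116.8  56.6] [ 0.004  0.149  0.989 -0.   ] 0.04400863525614538 [ 0.06334501 -0.22130223  0.23334736]
tool shift [ 1.7 -9.6  2.7]
```

View pics/w4.png

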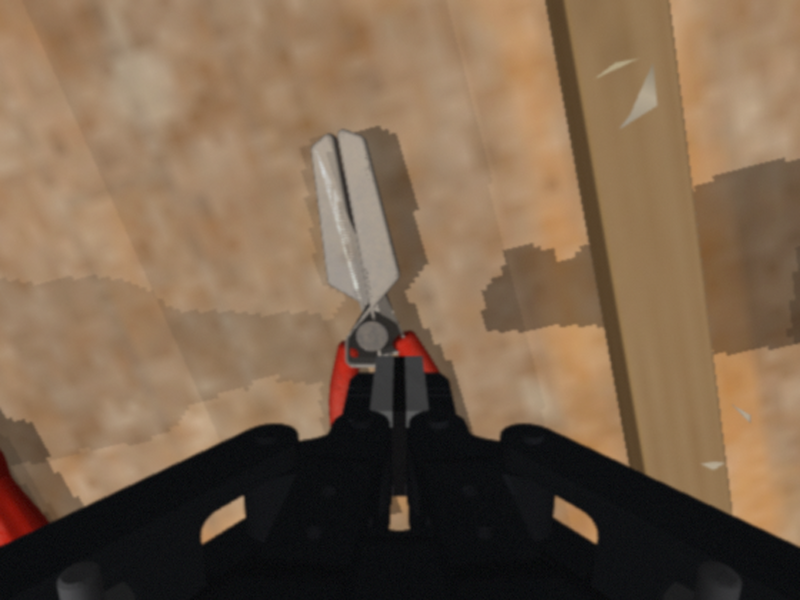

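The rivet sits at (372,335), so the tips ended about 9 mm to its side. I'll correct that and then hold.

Emit:
arm_command(
  moves=[
    [0.001, -0.005, 0, 0, 0, 0, 0],
    [0.001, -0.005, 0, 0, 0, 0, 0],
    [0, 0, 0, 0, 0, 0, 0],
    [0, 0, 0, 0, 0, 0, 0],
    [0, 0, 0, 0, 0, 0, 0],
    [0, 0, 0, 0, 0, 0, 0],
    [0, 0, 0, 0, 0, 0, 0],
    [0, 0, 0, 0, 0, 0, 0],
    [0, 0, 0, 0, 0, 0, 0],
    [0, 0, 0, 0, 0, 0, 0],
  ],
)

```text
time_s: 9.05
position: [448.9, 107.0, 57.2]
tool_rot: [0.004, 0.149, 0.989, 0.0]
contact_force: [-0.1, 0.5, 0.0]
grip_width: -0.2
```

```bash
python3 -c "
from h import *
print(wpx(372,335,19));
wsnap('pics/w5.png');togo(449.3,108,54)"
```

```text
[447.8 107.6  19. ]
9.05 [448.9 107.   57.2] [0.004 0.149 0.989 0.   ] -0.2132004723595017 [-0.06119189  0.50192253  0.00895609]
tool shift [-0.1  1.   3.3]
```

View pics/w5.png

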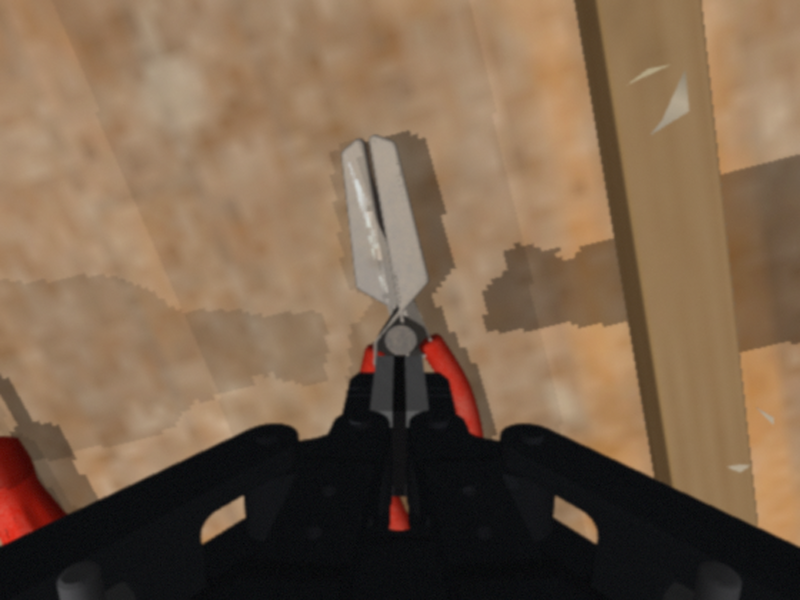

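The tips are now on line with the rivet at (400,340), 38 mm above it. Holding.

Emit:
arm_command(
  moves=[
    [0, 0, 0, 0, 0, 0, 0],
    [0, 0, 0, 0, 0, 0, 0],
    [0, 0, 0, 0, 0, 0, 0],
    [0, 0, 0, 0, 0, 0, 0],
    [0, 0, 0, 0, 0, 0, 0],
    [0, 0, 0, 0, 0, 0, 0],
    [0, 0, 0, 0, 0, 0, 0],
    [0, 0, 0, 0, 0, 0, 0],
    [0, 0, 0, 0, 0, 0, 0],
    [0, 0, 0, 0, 0, 0, 0],
  ],
)

```text
time_s: 10.35
position: [448.9, 107.0, 57.2]
tool_rot: [0.004, 0.149, 0.989, 0.0]
contact_force: [-0.3, 0.5, 0.5]
grip_width: 0.0
```

Emit:
arm_command(
  moves=[
    [0, 0, 0, 0, 0, 0, 0],
    [0, 0, 0, 0, 0, 0, 0],
    [0, 0, 0, 0, 0, 0, 0],
    [0, 0, 0, 0, 0, 0, 0],
    [0, 0, 0, 0, 0, 0, 0],
    [0, 0, 0, 0, 0, 0, 0],
    [0, 0, 0, 0, 0, 0, 0],
    [0, 0, 0, 0, 0, 0, 0],
    [0, 0, 0, 0, 0, 0, 0],
    [0, 0, 0, 0, 0, 0, 0],
  ],
)

```text
time_s: 11.6
position: [448.9, 107.0, 57.3]
tool_rot: [0.004, 0.149, 0.989, 0.0]
contact_force: [-0.1, -0.3, 0.1]
grip_width: 0.3
```

```bash
python3 -c "
from h import *
print(state()['time_s'],state()['position']);togo(656,97,220);togo(570,101,220)"
```

```text
11.6 [448.90570213 107.04236775  57.25690141]
tool shift [-202.2   51.8 -160.9]
tool shift [-118.9   30.2 -161.7]
```

Emit:
arm_command(
  moves=[
    [0, 0, -0.04, 0, 0, 0, 0],
    [0, 0, -0.04, 0, 0, 0, 0],
    [0, 0, -0.04, 0, 0, 0, 0],
    [0, 0, -0.04, 0, 0, 0, 0],
    [-0.03, 0.008, 0, 0, 0, 0, 0],
    [-0.03, 0.008, 0, 0, 0, 0, 0],
    [-0.03, 0.008, 0, 0, 0, 0, 0],
    [-0.03, 0.006, 0, 0, 0, 0, 0],
    [0, 0, 0, 0, 0, 0, 0],
    [0, 0, 0, 0, 0, 0, 0],
  ],
)

```text
time_s: 12.85
position: [573.0, 100.1, 223.5]
tool_rot: [0.004, 0.149, 0.989, -0.0]
contact_force: [-0.4, 0.2, -0.1]
grip_width: -0.3
```

```bash
python3 -c "
from h import *
wsnap('pics/w6.png')"
```

```text
12.85 [573.  100.1 223.5] [ 0.004  0.149  0.989 -0.   ] -0.2524820629985418 [-0.37732696  0.22181704 -0.12821188]
```

View pics/w6.png

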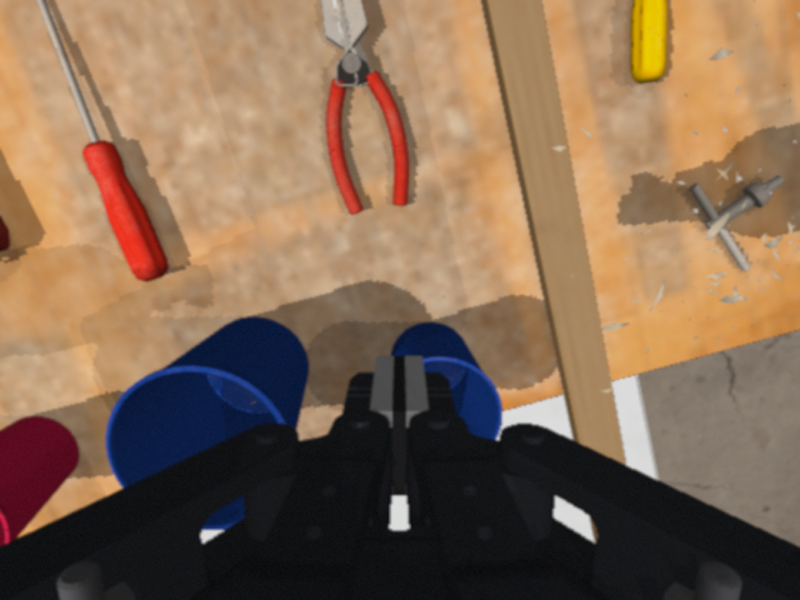

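The small cup's rim is partly visible, nearest at about (445,357) and rightmost at about (501,412). The larger cup is to its left.

```bash
python3 - <<'E'
from h import *
from scipy.optimize import least_squares
P=[wpx(u,v,92)[:2] for u,v in [(430,358),(445,357),(470,364),(490,382),(501,412)]]
print(P)
P=np.array(P)
r=least_squares(lambda c:np.hypot(*(P-c).T)-38,[656,97]);print(r.x,r.fun)
f=grab_frame('top');cv2.imwrite('pics/t2.png',cv2.resize(f[110:260,150:350,::-1],(800,600),interpolation=cv2.INTER_CUBIC))
f=grab_frame('scene');cv2.imwrite('pics/s2.png',cv2.resize(f[175:325,190:390,::-1],(800,600),interpolation=cv2.INTER_CUBIC))
togo(656,97,127)
E
```

```text
[array([620.6, 103.1]), array([622.5, 111.4]), array([630.8, 123.7]), array([644.8, 131.8]), array([665.1, 133.2])]
[657.50509344  96.12435539] [-0.44143853  0.19295596  0.38721391 -0.12954954 -0.15444506]
tool shift [-79.4  21.3  97.6]
```

View pics/t2.png

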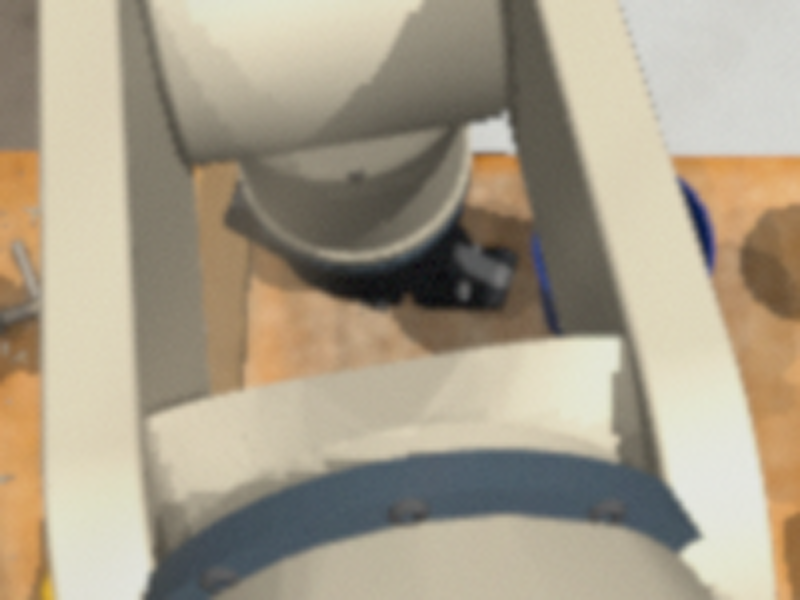

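View pics/s2.png

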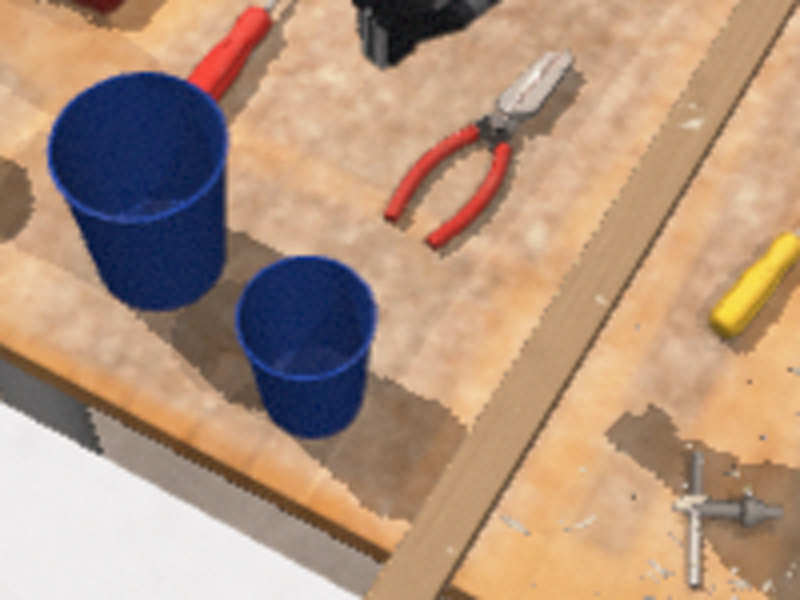

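The circle fit (radius 38) puts the cup centre at about (657,96.5), agreeing with the top and scene views. I'll move over it while staying high, then descend.

Emit:
arm_command(
  moves=[
    [-0.02, 0.005, 0, 0, 0, 0, 0],
    [-0.02, 0.005, 0, 0, 0, 0, 0],
    [-0.02, 0.005, 0, 0, 0, 0, 0],
    [-0.02, 0.006, 0, 0, 0, 0, 0],
    [0, 0, 0.012, 0, 0, 0, 0],
    [0, 0, 0.012, 0, 0, 0, 0],
    [0, 0, 0.012, 0, 0, 0, 0],
    [0, 0, 0.01, 0, 0, 0, 0],
    [0, 0, 0, 0, 0, 0, 0],
    [0, 0, 0, 0, 0, 0, 0],
  ],
)

```text
time_s: 14.25
position: [651.4, 97.5, 175.6]
tool_rot: [0.002, 0.148, 0.989, -0.0]
contact_force: [-0.1, -0.8, 0.2]
grip_width: 0.1
```

```bash
python3 -c "
from h import *
togo(657,96.5,128)"
```

```text
tool shift [-5.4  0.7 47.7]
```

Emit:
arm_command(
  moves=[
    [-0.003, 0, 0.01, 0, 0, 0, 0],
    [-0.002, 0, 0.01, 0, 0, 0, 0],
    [0, 0, 0.01, 0, 0, 0, 0],
    [0, 0, 0.01, 0, 0, 0, 0],
    [0, 0, 0.004, 0, 0, 0, 0],
    [0, 0, 0, 0, 0, 0, 0],
    [0, 0, 0, 0, 0, 0, 0],
    [0, 0, 0, 0, 0, 0, 0],
    [0, 0, 0, 0, 0, 0, 0],
    [0, 0, 0, 0, 0, 0, 0],
  ],
)

```text
time_s: 15.5
position: [657.5, 95.9, 129.7]
tool_rot: [0.003, 0.148, 0.989, -0.0]
contact_force: [-0.4, -0.1, -0.3]
grip_width: 0.0
```

```bash
python3 -c "
from h import *
wsnap('pics/w7.png');togo(657,96.5,128)
f=grab_frame('scene');cv2.imwrite('pics/s3.png',cv2.resize(f[:,:,::-1],(800,600),interpolation=cv2.INTER_CUBIC))"
```

```text
15.5 [657.5  95.9 129.7] [ 0.003  0.148  0.989 -0.   ] 0.007249525981360384 [-0.3589319  -0.06515224 -0.28377458]
tool shift [0.7 0.4 1.7]
```

View pics/s3.png

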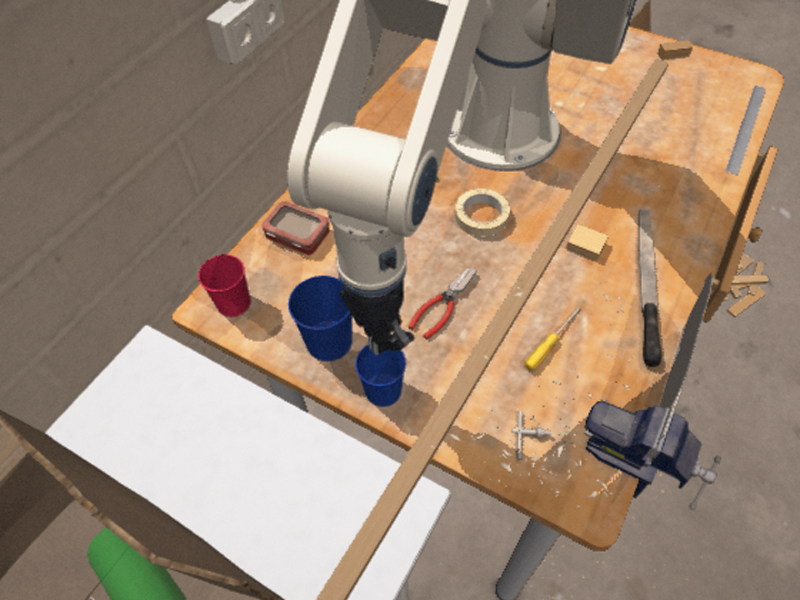

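View pics/w7.png

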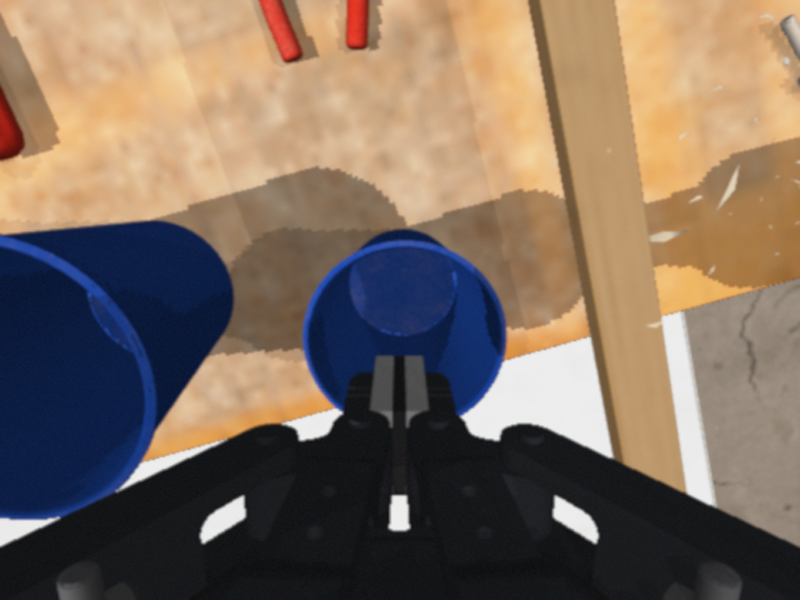

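The fingertips are centred over the small cup's mouth (rim from x=304 to x=506), 37 mm above it. Nothing has moved. Holding.

Emit:
arm_command(
  moves=[
    [0, 0, 0, 0, 0, 0, 0],
    [0, 0, 0, 0, 0, 0, 0],
    [0, 0, 0, 0, 0, 0, 0],
    [0, 0, 0, 0, 0, 0, 0],
    [0, 0, 0, 0, 0, 0, 0],
    [0, 0, 0, 0, 0, 0, 0],
    [0, 0, 0, 0, 0, 0, 0],
    [0, 0, 0, 0, 0, 0, 0],
    [0, 0, 0, 0, 0, 0, 0],
    [0, 0, 0, 0, 0, 0, 0],
  ],
)

```text
time_s: 16.85
position: [657.5, 95.9, 129.6]
tool_rot: [0.003, 0.148, 0.989, -0.0]
contact_force: [-0.1, -0.3, 0.6]
grip_width: -0.0
```

Emit:
arm_command(
  moves=[
    [0, 0, 0, 0, 0, 0, 0],
    [0, 0, 0, 0, 0, 0, 0],
    [0, 0, 0, 0, 0, 0, 0],
    [0, 0, 0, 0, 0, 0, 0],
    [0, 0, 0, 0, 0, 0, 0],
    [0, 0, 0, 0, 0, 0, 0],
    [0, 0, 0, 0, 0, 0, 0],
    [0, 0, 0, 0, 0, 0, 0],
    [0, 0, 0, 0, 0, 0, 0],
    [0, 0, 0, 0, 0, 0, 0],
  ],
)

```text
time_s: 18.1
position: [657.5, 95.9, 129.6]
tool_rot: [0.003, 0.148, 0.989, -0.0]
contact_force: [0.1, 0.6, 0.2]
grip_width: 0.1
```

```bash
python3 -c "
from h import *
s=state();print(s['time_s'],s['position'],s['contact_force']);print(finish_job())"
```

```text
18.1 [657.46826779  95.91137255 129.61348104] [0.13712562 0.56271803 0.23917458]
the job is handed in; nothing more can be done
None
```

I pointed with shut fingers at the middle of the yellow handle, then the pliers' pivot, then the mouth of the smaller blue cup. The tips were about 37 mm clear of each and held still for about 2.5 s each time. I handed the job in at 18.1 s, still pointing at the cup.

- **Position:** at each hold the tips were within about 1–2 mm of the spot I measured from the wrist camera. The top and scene views agreed with those spots to within about 10 mm.
- **Contact:** force readings stayed at noise level (at most about 1.5 N). The last scene and wrist pictures, taken just before the final hold, show everything in view unmoved; the red screwdriver was mostly hidden by the arm in them.
- **Red things:** the path never passed over the red screwdriver or the red cup.
- **One correction:** the first descent at the pliers ended about 9 mm beside the pivot. I shifted the tips over it before starting the hold, and a picture confirmed it.

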